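# Find the screw lid that fits the flask, reject the one that binds

### The job

Two white screw lids came back from the wash and one of them is spoilt: it binds part-way down the thread. Try them on the threaded neck of the steel flask in its clamp, turning clockwise and never forcing: leave the lid that turns fully home screwed down snug on the flask, and put the one that binds in the grey reject tub. Leave everything else on the counter where it is.

Things in the scene. Friction and masses are not known exactly. Their poses are not given: they have to be found in the camera images.
- lid_1: White plastic screw lid, 60 mm wide, 17.2 mm tall, about 70 g, right way up. Origin: centre of its underside, z up. Closed top; inner face 15.2 mm above the underside. Inside the 53 mm bore are three lugs, 7 mm wide, at the bottom edge: at its x axis and 120 deg either side, under the three raised ribs on top. Good lid or spoilt one. Grip 20 to 30 N.
- lid_2: The other lid: same look, sizes, axes and lugs, in either place. Exactly one of the two turns fully home. Counted clockwise from lugs at the bead starts, the good lid sinks with the thread, meets the lip at 35 to 75 deg and goes snug somewhere from 64 to 82 deg (0.1 to 0.4 Nm of twist); the spoilt one stops hard at about 15 deg, its underside some 3.5 mm above home.
- flask: Fixed steel flask: body 76 mm wide up to 94 mm high, then narrowing to a 43 mm neck, 110 to 140 mm high; in a ring clamp (84 mm wide, 55 to 73 mm high) on a 120 mm base plate. Origin: on its axis at counter height, z up. Forcing is over 60 N in all contacts between lid and flask part-way down (1.2 Nm of twist on the spoilt lid), or 350 N (0.9 Nm) once home.
- flask_rim (a point): Centre of the flask's mouth, on the axis, 140 mm above the counter; axes as the flask's. A black rubber lip stands at this height, up to 0.6 mm higher or lower from wear. A lid is fully home when its inner face sits on the lip, its underside about 15.2 mm below this point. Following the thread takes no more than 5 N of downward push.
- thread_start (a point): Where one of three thread beads starts, on the flask's x axis, 23.8 mm out, 3 mm below the rim; the others start 120 deg either side. Beads 4 mm thick run down clockwise from above for 150 deg, 27 mm per full turn. Lugs set 15 to 40 deg counter-clockwise of the starts enter the gaps (underside 7 to 10 mm below the rim); elsewhere they ride on a bead to the next gap.
- reject_tub: Fixed open grey plastic tub, 150 x 150 mm, 45 mm high outside, walls and floor 4 mm. Origin: centre of its underside, x and y along its sides.
- dessert_1: bystander, loose: green pot of chocolate dessert, 94 mm across, 50 mm tall; origin centre of underside.
- dessert_2: bystander, loose: the same kind of pot, on a cork trivet.
- pot_lid: bystander, loose: flat green pot lid, 98 mm across, 7 mm thick, beyond the flask; not one of the screw lids.
- teaspoon: bystander, loose: steel spoon, 140 mm long, lying between the robot and the flask.

How it is judged:
By the outcome, as a careful person would: the job done as asked, in the order asked, and still so for the second after the job is handed in, with the robot touching nothing.
It also fails if it takes over 72 s, if anything falls off the work surface, if the arm or the gripper's body presses on something with over 40 N, if the wrist force passes 120 N, or if a joint passes its speed limit or range.

### The arm

A 7-joint arm with a two-finger parallel gripper is mounted at the origin on the work surface. World frame = base frame: x ahead of the robot, y to its left, z up, the work surface at z = 0. Lengths are in mm, angles in degrees, forces in N, time in s.
With the tool pointing down it reaches from about 425 to 800 mm from the base axis. Payload 8.3 kg.
Tool frame: the origin (TCP) lies at the very end of the fingers, on their centre line; the grasp point (between the pads) lies 19 mm behind it; z points along the fingers, y is the line along which they close (so a half turn about z gives the same grasp; the last joint's range is limited). The gripper opens to 85 mm and grips with 20 to 120 N. Pads are 22 mm wide; open, the fingers measure 114 mm over their backs; the gripper's body (76 mm by 85 mm) begins 54 mm behind the grasp point. The pads swing forward as they close: fully open they stand 13 mm farther back than shut.
Start: joints at [-74.536, 21.967, 0.94, 78.501, -0.361, 79.538, -2.664], TCP at [204.129, 590.706, 231.279] pointing down, gripper open.
Joint ranges: [-169.22, 169.22], [-14.56, 117.87], [-87.37, 89.26], [10.42, 133.3], [-82.24, 262.24], [0.94, 117.77], [-172.7, 172.7]. Speed limits (degrees/s): [136.94, 136.94, 172.46, 172.46, 180, 180, 180].

### API

Orientations are given as [roll, pitch, yaw] about the fixed x, y, z axes, in that order (R = Rz(yaw) Ry(pitch) Rx(roll)).
In Python, from workcell import * gives the robot as it stands. The module is installed in compiled form; this text tells all that it offers. Calls block until the motion is done:
- move_to(position, orientation): joint-space move of the TCP to a pose.
- move_linear(position, rot=None, feed=150, max_force=None): straight line of the TCP; rot=None keeps the orientation; feed is the mean speed in mm/s. With max_force (N) it stops when the force on the tool has changed by that much, and returns True; else False.
- move_j(angles): joint-space move.
- open_jaws() and gripper_close(effort=None): open the fingers fully, or close them until they stop; effort is the grip in N (None keeps the last).
- sleep(seconds).
- solve_ik(position, orientation): joint angles nearest the present ones, or None.
- read_camera(name): name is "scene" or "top"; returns a dict with "img" (420x560x3 uint8, red, green, blue), "vfov" (degrees; the focal length in pixels is half the picture's height over the tangent of half this angle, whatever the lens; pixels are square), "cx", "cy" (the principal point, pixels), "D" ([k1, k2, p1, p2, k3] as OpenCV has them; the pictures are not rectified), "world_from_camera" (4x4, takes a point from camera to world coordinates). Camera axes: x right, y up, looking along -z (the intrinsics and any distortion apply to the point x, -y, -z); pixel columns grow to the right and rows downward; lengths in mm; the calibration is good to about 2 mm. A picture is of the moment at which its call begins. There is no depth.
A pose or a line that the arm cannot do raises MotionError and nothing moves.
- job_done(): hands the job in; it is judged then, once.
Readings, each from a call of its own:
- get_t(): time.
- get_qpos(): joint angles.
- get_dq(): joint speeds.
- get_tau(): joint torques, N m.
- get_tcp_pos(): TCP position.
- get_tool_rot(): TCP orientation.
- get_ft_force(): force on the tool from outside, world axes, zero at the start.
- get_torque(): the same for the moment, N m.
- get_width(): finger opening in mm.
- get_gripper_force(): force on a finger pad.
Only numpy, scipy, OpenCV 4.12 (cv2) and the standard library are available. Lean on these libraries where they do the work, as an engineer would, in place of code of your own. Each camera call takes 0.05 s, during which the arm holds its last target. There are 200 camera calls.

## Working session

There is one attempt and no reset: what is moved stays moved. The work goes in short steps, each a Python script; the robot and the scene stay as the last script left them, time stands still between calls to the robot, and variables do not carry over. Pictures are saved under pics/ and viewed, at most 10 in all, crops included, and the job is handed in when it is done.

```bash
mkdir -p pics
python3 - <<'E'
from workcell import *
import cv2,pickle
d={}
for n in("scene","top"):
    c=read_camera(n);d[n]=c
    cv2.imwrite(f"pics/{n}0.png",cv2.resize(c["img"][:,:,::-1],(800,600),interpolation=cv2.INTER_CUBIC))
    print(n,c["vfov"],c["cx"],c["cy"],c["D"],c["world_from_camera"].tolist() if hasattr(c["world_from_camera"],'tolist') else c["world_from_camera"])
pickle.dump(d,open("cam0.pkl","wb"))
print(get_t(),get_tool_rot(),get_width())
E
```

```text
scene 55.07844364783865 277.153765533008 208.7311364278818 [-0.07794269  0.          0.          0.          0.        ] [[-0.0749905394112387, -0.5777286635864329, 0.8127767284251223, 1427.5341287458245], [0.9971654805388213, -0.048445956650750716, 0.057567297191850296, 9.733705569209295], [0.006117468479091865, 0.8147898996396723, 0.5797240688677499, 709.061757596693], [0.0, 0.0, 0.0, 1.0]]
top 46.554934505656284 274.4230398730953 211.34701609458835 [-0.05348637  0.          0.          0.          0.        ] [[-0.022998911400968512, 0.9976531839254112, -0.06449166363073443, 492.63947771289315], [-0.9997202563824006, -0.022594542175187114, 0.006992541927001008, -36.270355077777424], [0.005518972103351867, 0.06463444335169202, 0.9978937466882629, 1222.9102952343285], [0.0, 0.0, 0.0, 1.0]]
0.1 [-1.79898241e+02  3.18703288e-04  1.60937198e+02] 85.25870032414004
```

View pics/top0.png

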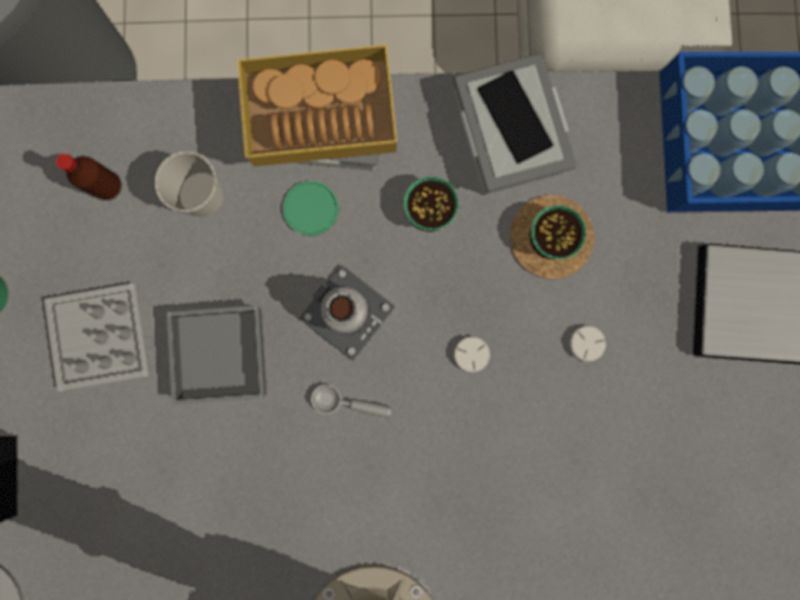

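View pics/scene0.png

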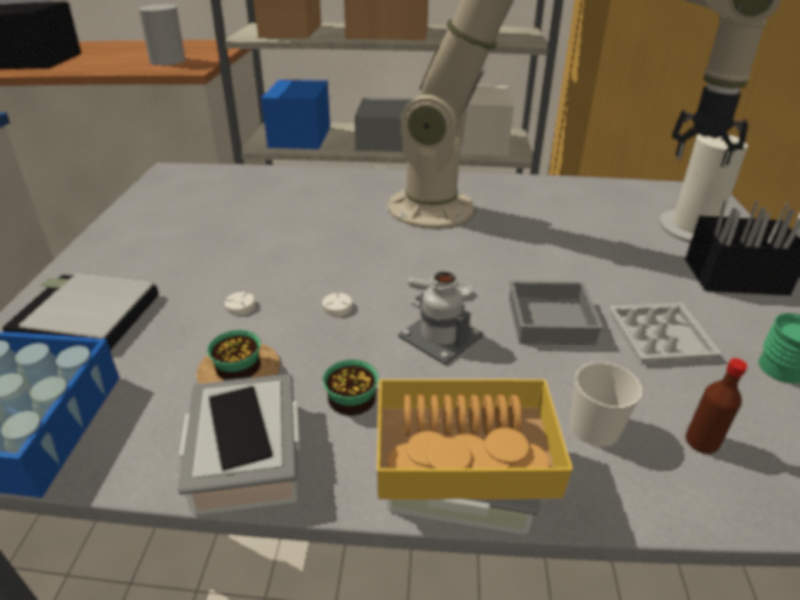

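```bash
cat > vis.py <<'E'
import numpy as np,cv2
def ray(c,u,v):
    f=210/np.tan(np.radians(c["vfov"]/2));K=np.array([[f,0,c["cx"]],[0,f,c["cy"]],[0,0,1]])
    x,y=cv2.undistortPoints(np.array([[[u,v]]],float),K,np.array(c["D"],float))[0,0]
    T=np.array(c["world_from_camera"]);return T[:3,3],T[:3,:3]@[x,-y,-1]
def at(c,u,v,z):
    o,d=ray(c,u,v);return o+d*(z-o[2])/d[2]
def proj(c,P):
    f=210/np.tan(np.radians(c["vfov"]/2));K=np.array([[f,0,c["cx"]],[0,f,c["cy"]],[0,0,1]])
    T=np.linalg.inv(np.array(c["world_from_camera"]));q=T[:3,:3]@P+T[:3,3]
    return cv2.projectPoints(np.array([[q[0],-q[1],-q[2]]]),np.zeros(3),np.zeros(3),K,np.array(c["D"],float))[0].ravel()
def crop(c,u0,v0,w,h,s):
    return cv2.resize(c["img"][v0:v0+h,u0:u0+w,::-1],None,fx=s,fy=s,interpolation=cv2.INTER_CUBIC)
E
python3 - <<'E'
import pickle;from vis import *
d=pickle.load(open("cam0.pkl","rb"));t,s=d["top"],d["scene"]
a=crop(t,205,180,80,60,5);b=crop(s,270,180,80,75,5)[:300]
l1=crop(t,310,228,40,40,10)[:300,:400] if 0 else crop(t,310,228,40,40,7.5);l2=crop(t,391,221,40,40,7.5)
im=np.zeros((600,800,3),np.uint8)
im[:300,:400]=a;im[:300,400:800]=b;im[300:,:300]=l1;im[300:,400:700]=l2
cv2.imwrite("pics/crop1.png",im)
E
```

```text
(no output)
```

View pics/crop1.png

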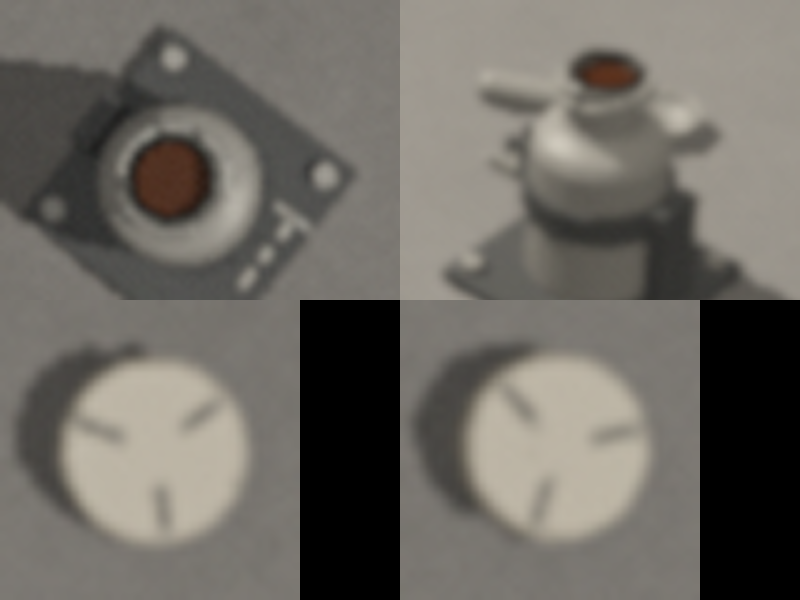

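The two lids are at about (330.3, 247.9) and (411.6, 240.4) in the top image, and their ribs are readable. The flask's mouth is at about (239, 215). I still need the bead orientation, so I'll average some frames and enlarge the neck.

Run:
```python
from workcell import *
import pickle;from vis import *
d={}
for n in("top","scene"):
    cs=[read_camera(n) for _ in range(12)];c=cs[0];c["avg"]=np.mean([k["img"].astype(np.float32) for k in cs],0);d[n]=c
pickle.dump(d,open("cam1.pkl","wb"))
t,s=d["top"],d["scene"]
def big(c,u0,v0,w,h,S):
    g=c["avg"][v0:v0+h,u0:u0+w,::-1];bl=cv2.GaussianBlur(c["avg"],(0,0),1.5)[v0:v0+h,u0:u0+w,::-1]
    g=g+1.5*(g-bl)
    g=np.clip((g-30)*1.35,0,255).astype(np.uint8)
    return cv2.resize(g,None,fx=S,fy=S,interpolation=cv2.INTER_CUBIC)
im=np.hstack([big(t,215,188,50,60,8),big(s,293,185,40,48,10)[:480]])
cv2.imwrite("pics/crop2.png",im); print(im.shape)
# plate corners on z~?; lids
for n,(u,v) in dict(A=(330.3,247.9),B=(411.6,240.4)).items(): print(n,at(t,u,v,17.2))
# crop origin (205,180) scale5 for mouth
print("mouth",at(t,205+171.5/5-.4,180+178/5-.4,140), at(s,270+207.5/5-.4,180+71/5-.4,140))
for U,V in [(174,58),(325,175),(52,208)]: print("bolt",at(t,205+U/5-.4,180+V/5-.4,10))
print("tub",at(t,215*.7,352*.7,20))
print("lidA scene",at(s,338*.7,301*.7,17),"B",at(s,240*.7,300*.7,17))
```

```text
(480, 800, 3)
A [ 477.08889157 -180.47129072   17.2       ]
B [ 490.65811968 -383.24995705   17.2       ]
mouth [555.83663366  35.24182374 140.        ] [556.25239497  35.38059901 140.        ]
bolt [623.39783946  41.48817542  10.        ]
bolt [563.1881353  -32.58231375  10.        ]
bolt [549.82336466 103.55012342  10.        ]
tub [490.77300323 262.5367996   20.        ]
lidA scene [ 477.20091083 -177.18539482   17.        ] B [ 490.71712004 -380.46087583   17.        ]
```

View pics/crop2.png

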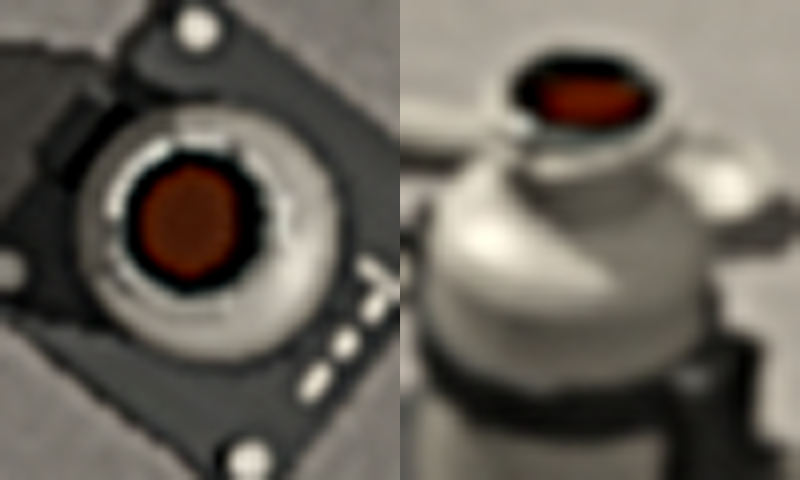

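Run:
```python
import pickle;from vis import *
d=pickle.load(open("cam1.pkl","rb"));t,s=d["top"],d["scene"]
cx,cy=556.1,35.3
def samp(c,ang,r,z):
    p=np.array([proj(c,np.array([cx+r*np.cos(a),cy+r*np.sin(a),zz])) for a,rr,zz in zip(ang.ravel(),ang.ravel(),z.ravel())],np.float32)
    g=c["avg"].mean(2).astype(np.float32)
    return cv2.remap(g,p[:,0].reshape(ang.shape),p[:,1].reshape(ang.shape),cv2.INTER_CUBIC)
# scene: unwrap, columns angle +90..-90 (left to right as in reversed image), rows z 141..112
A,Z=np.meshgrid(np.radians(np.arange(-90,91,2)),np.arange(142,112,-1.))
u=samp(s,A,24.5,Z)
im1=cv2.resize(np.clip(u*1.2,0,255).astype(np.uint8),(800,280),interpolation=cv2.INTER_CUBIC)
A,R=np.meshgrid(np.radians(np.arange(-180,181,3)),np.arange(18,36,1.))
p=np.array([proj(t,np.array([cx+r*np.cos(a),cy+r*np.sin(a),135])) for a,r in zip(A.ravel(),R.ravel())],np.float32)
v=cv2.remap(t["avg"].mean(2).astype(np.float32),p[:,0].reshape(A.shape),p[:,1].reshape(A.shape),cv2.INTER_CUBIC)
im2=cv2.resize(np.clip(v*1.2,0,255).astype(np.uint8),(800,280),interpolation=cv2.INTER_CUBIC)
cv2.imwrite("pics/unwrap.png",np.vstack([im1,np.zeros((20,800),np.uint8),im2]))
```

```text
(no output)
```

View pics/unwrap.png

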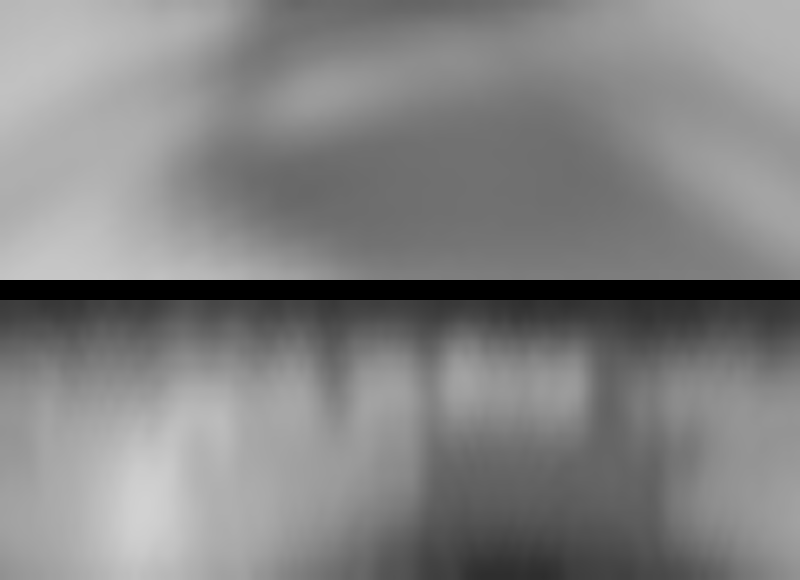

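The top unwrap shows dark gaps near −29° and 90°. That agrees with the dashed arrow on the base plate, which points along about −39.6°, so I take the flask's x axis as −39.6° and want a lug at −12.6° (mod 120). Next I'll check IK ranges and how rotation steps behave.

Run:
```python
from workcell import *
import numpy as np
print(get_ft_force(),get_torque())
for nm,p in dict(flask=(556,35.3,125),A=(477.1,-179.5,1),B=(490.7,-382.5,1),tub=(490.8,262.5,45)).items():
    r=[]
    for y in range(-180,180,20):
        q=solve_ik(p,[180,0,y]); r.append((y,None if q is None else round(q[6])))
    print(nm,r)
p=get_tcp_pos();t=get_t()
move_linear([477.1,-179.5,200],[180,0,160],feed=400) if 0 else move_to([477.1,-179.5,120],[180,0,90])
print(get_t()-t,get_qpos());t=get_t();p=get_tcp_pos()
move_linear(p,[180,0,85]);print("rot5",get_t()-t,get_tool_rot());t=get_t()
move_linear(p-[0,0,.3],[180,0,80],feed=1);print("rot5 feed1",get_t()-t,get_tool_rot());t=get_t()
move_to(p,[180,0,75]);print("move_to5",get_t()-t,get_ft_force())
```

```text
[-0.61893493 -0.81407524 -0.7232777 ] [ 0.05221977 -0.04037638 -0.0017277 ]
flask [(-180, 93), (-160, 112), (-140, 131), (-120, 150), (-100, 170), (-80, -143), (-60, -123), (-40, -103), (-20, -83), (0, -82), (20, -64), (40, -44), (60, -25), (80, -5), (100, 14), (120, 34), (140, 54), (160, 73)]
A [(-180, 133), (-160, 158), (-140, 171), (-120, 136), (-100, -126), (-80, -106), (-60, -86), (-40, -77), (-20, -66), (0, -57), (20, -37), (40, -17), (60, 3), (80, 23), (100, 42), (120, 62), (140, 88), (160, 106)]
B [(-180, 155), (-160, 171), (-140, 140), (-120, 171), (-100, -112), (-80, -92), (-60, -72), (-40, -59), (-20, -39), (0, -19), (20, 1), (40, 21), (60, 41), (80, 61), (100, 73), (120, 86), (140, 92), (160, 130)]
tub [(-180, 63), (-160, 82), (-140, 101), (-120, 120), (-100, 139), (-80, 158), (-60, -140), (-40, -120), (-20, -100), (0, -108), (20, -89), (40, -70), (60, -51), (80, -31), (100, -12), (120, 6), (140, 25), (160, 44)]
2.9000000000000004 [-30.48193365  19.33003853  57.16597813 106.95726092 -18.12473589
  63.45739089  33.58905751]
rot5 0.25 [-1.79989068e+02  1.29547458e-02  8.51768775e+01]
rot5 feed1 0.25 [-1.79987945e+02  1.51594308e-02  8.02223560e+01]
move_to5 0.25 [ 0.15714863 -0.42306399 -0.82441384]
```

```bash
cat > arm.py <<'E'
from workcell import *
import numpy as np
def pick(x,y,yaw,z=1):
    move_to([x,y,50],[180,0,yaw-90])
    if move_linear([x,y,z],feed=100,max_force=15): print("contact going down",get_tcp_pos(),get_ft_force())
    gripper_close(20);print("w1",get_width());open_jaws()
    move_to([x,y,z],[180,0,yaw]);gripper_close(28)
    print("w2",get_width(),get_gripper_force(),get_tcp_pos(),get_t())
E
python3 - <<'E'
from arm import *;from vis import *
pick(477.1,-179.7,89.6)
p=get_tcp_pos();move_linear([p[0],p[1],100],feed=150)
print(get_width(),get_ft_force(),get_torque(),get_t())
c=read_camera("scene")
u=proj(c,np.array([477,-180,100.])).astype(int);print(u)
cv2.imwrite("pics/held.png",crop(c,max(u[0]-50,0),max(u[1]-50,0),100,75,8))
E
```

```text
w1 59.80260213194977
w2 59.39161949050178 29.10880065523088 [ 476.99071386 -179.66269278    1.20485014] 8.8833
59.08012134850534 [-0.56764443  0.8268294  -0.35993704] [-0.04157722 -0.01409057  0.05161674] 9.6917
[234 186]
```

View pics/held.png

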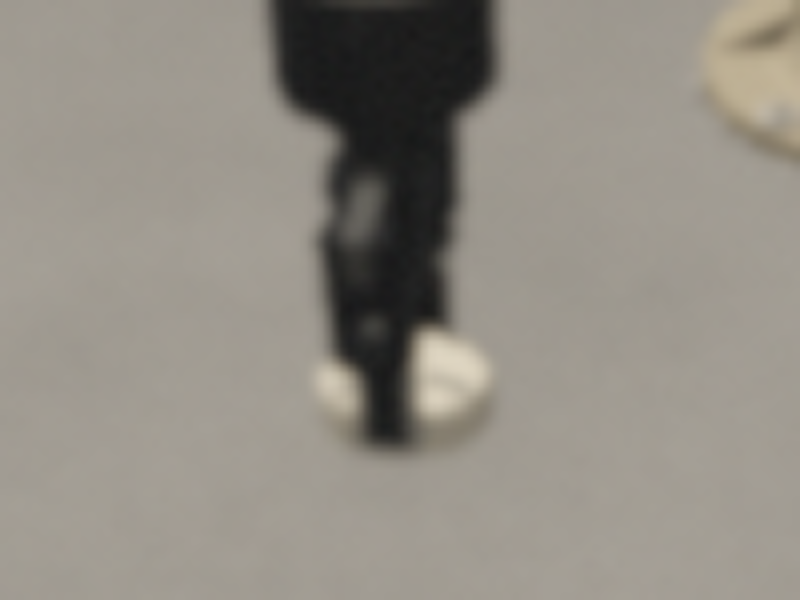

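The lid is held level between the fingers. Next, bring it over the flask and descend gently.

```bash
cat >> arm.py <<'E'
FX,FY=556.1,35.3
def over(yaw=130,x=FX,y=FY):
    p=get_tcp_pos();move_linear([p[0],p[1],175],feed=250)
    move_to([x,y,175],[180,0,yaw]);move_linear([x,y,148],feed=100);sleep(.1)
    print("over",get_tcp_pos(),get_qpos()[6],get_ft_force(),get_torque())
def down(z=125,f=5,feed=12):
    p=get_tcp_pos();f0=get_ft_force()
    s=move_linear([p[0],p[1],z],feed=feed,max_force=f)
    print("stop",s,get_tcp_pos().round(2),(get_ft_force()-f0).round(2),get_torque().round(3),round(get_t(),2))
E
python3 - <<'E'
from arm import *
over();down()
E
```

```text
over [556.40007615  34.65316488 148.61201572] 45.17832719461041 [-0.73864663 -0.05632728 -1.33809382] [ 0.03529086  0.0096382  -0.02452609]
stop True [555.09  34.71 136.67] [0.24 0.83 0.9 ] [-0.029  0.002  0.027] 12.63
```

Run:
```python
from arm import *
sleep(.2);print(get_tcp_pos().round(2),get_ft_force().round(2),get_tool_rot().round(2))
move_linear([FX,FY,get_tcp_pos()[2]],feed=10);sleep(.1)
print(get_tcp_pos().round(2),get_ft_force().round(2))
f0=get_ft_force()
for z in np.arange(136.5,126,-.75):
    move_linear([FX,FY,z],[180,0,130],feed=15);f=get_ft_force()-f0
    print(z,get_tcp_pos().round(2),f.round(1),get_torque().round(2))
    if f[2]>5: break
print(get_t())
```

```text
[555.14  34.78 136.69] [ 0.25 -0.78 -0.93] [-1.7986e+02 -7.0000e-02  1.3000e+02]
[555.5   34.92 136.38] [-5.02 -1.72  0.54]
136.5 [555.56  34.88 136.34] [ 0.  -0.7  0.3] [-0.57  1.16  0.02]
135.75 [555.44  34.93 135.48] [-0.1 -0.4  0. ] [-0.54  1.18 -0.02]
135.0 [555.45  34.87 134.73] [-1.5  0.2  0.1] [-0.52  1.18  0.04]
134.25 [555.43  34.87 133.99] [ 0.1 -1.2  0. ] [-0.53  1.22 -0.01]
133.5 [555.41  34.8  133.24] [-0.6 -0.9 -0.7] [-0.59  1.23 -0.11]
132.75 [555.4   34.83 132.61] [-1.5 -1.2  1.7] [-0.63  1.34 -0.02]
132.0 [555.46  34.84 132.41] [-4.8 -0.2  5.7] [-0.58  1.93 -0.01]
14.9333
```

```bash
cat >> arm.py <<'E'
def screw(yaw,end,x,y,step=4,tmax=.3,push=2.5,bias=-.9):
    """turn clockwise following the thread with light push"""
    zc=get_tcp_pos()[2]-.1;log=[]
    while yaw>end:
        yaw-=step
        P=get_ft_force()[2]-bias
        zc+=np.clip(-.075*step+.04*(P-push),-.45,.15)
        move_linear([x,y,zc],[180,0,yaw],feed=30)
        f=get_ft_force();t=get_torque();p=get_tcp_pos()
        print(round(yaw,1),round(get_tool_rot()[2],1),"zc %.2f"%zc,p.round(2),f.round(1),t.round(2))
        if abs(t[2])>tmax or f[2]-bias>20: print("STOP");break
    print(get_t());return yaw
E
python3 - <<'E'
from arm import *
move_linear([555.1,34.9,132.7],[180,0,130],feed=10);print(get_tcp_pos(),get_ft_force(),get_torque())
screw(130,74,555.1,34.9)
E
```

```text
[555.26082578  34.85071215 132.8025662 ] [-2.62720346 -1.02322043  0.06327378] [-0.37875953  0.57732444 -0.02501634]
126 126.1 zc 132.34 [555.18  35.05 132.33] [-2.4 -0.9  0.6] [-0.25  0.55  0.  ]
122 122.2 zc 132.00 [555.2   35.14 132.01] [-1.5 -0.7  0.6] [-0.15  0.42 -0.02]
118 118.2 zc 131.66 [555.18  34.99 131.72] [-2.1 -1.6  0.3] [-0.23  0.38 -0.05]
114 114.2 zc 131.31 [555.16  34.96 131.39] [-1.3 -1.2  1.7] [-0.3   0.43 -0.04]
110 110.2 zc 131.01 [555.16  34.92 131.09] [-1.8 -2.2  1. ] [-0.24  0.37  0.01]
106 106.2 zc 130.69 [555.14  35.03 130.75] [-1.7 -1.5  1.9] [-0.22  0.31 -0.07]
102 102.2 zc 130.40 [555.23  35.08 130.48] [-0.6  0.1  0.1] [-0.15  0.24 -0.05]
98 98.2 zc 130.04 [555.26  34.98 130.17] [-0.4 -1.4  2. ] [-0.17  0.1  -0.08]
94 94.2 zc 129.76 [555.19  34.95 129.87] [-1.1 -0.4  1.5] [-0.1   0.22 -0.07]
90 90.2 zc 129.45 [555.16  34.95 129.53] [-1.4 -0.8  2.2] [-0.14  0.21  0.  ]
86 86.2 zc 129.18 [555.17  34.9  129.25] [-1.6 -1.2  2.6] [-0.11  0.18 -0.01]
82 82.2 zc 128.92 [555.19  34.95 128.96] [-0.5 -0.2  2.3] [-0.09  0.02 -0.04]
78 78.2 zc 128.64 [555.1   34.97 128.66] [-0.  -0.5  2.2] [-0.06  0.07 -0.05]
74 74.2 zc 128.37 [555.04  34.92 128.34] [-0.3  0.8  0.7] [-0.06  0.09 -0.04]
18.7083
```

Run:
```python
from arm import *
y=screw(74,14,555.1,34.9,tmax=.22)
```

```text
70 70.2 zc 127.91 [555.1   34.9  127.95] [-1.  -0.1  2.2] [-0.03  0.12 -0.06]
66 66.2 zc 127.63 [555.01  34.87 127.58] [0.5 0.1 1.2] [ 0.05  0.11 -0.03]
62 62.2 zc 127.31 [554.81  34.93 127.07] [ 0.1 -0.9  0.4] [-0.04  0.08 -0.05]
58 58.2 zc 126.97 [554.94  34.94 126.76] [-0.6 -0.1 -0.7] [-0.01 -0.04 -0.01]
54 54.2 zc 126.58 [555.01  34.9  126.47] [ 0.3 -0.6 -0.2] [-0.06 -0.03  0.04]
50 50.2 zc 126.20 [555.17  34.84 126.28] [-0.2  0.  -0.8] [-0.07 -0.06 -0.07]
46 46.2 zc 125.81 [555.43  34.81 126.22] [-0.6  0.4  3.4] [-0.06  0.11 -0.05]
42 42.2 zc 125.58 [555.5   34.72 126.19] [-0.2 -0.5  5.8] [ 0.01  0.28 -0.08]
38 38.2 zc 125.45 [555.6   34.67 126.19] [-2.2 -0.5  7.3] [-0.03  0.38 -0.12]
34 34.2 zc 125.37 [555.61  34.63 126.19] [-1.1  0.3  7.6] [-0.1   0.43 -0.07]
30 30.1 zc 125.31 [555.51  34.47 126.17] [-3.6 -1.3  8.3] [-0.19  0.49 -0.21]
26 26.1 zc 125.28 [555.49  34.32 126.16] [-3.5  0.1  8.4] [-0.33  0.51 -0.15]
22 22.2 zc 125.26 [555.56  34.23 126.15] [-2.7 -1.3  8.8] [-0.44  0.49  0.05]
18 18.2 zc 125.24 [556.42  34.38 126.2 ] [ 1.8 -0.2  6.4] [-0.4  -0.49  0.21]
14 14.2 zc 125.13 [556.95  34.41 126.2 ] [ 5.8 -1.3  4.7] [-0.48 -1.12 -0.01]
22.4583
```

Run:
```python
from arm import *;from vis import *
print(get_width(),get_gripper_force())
open_jaws();sleep(.1);print(get_tcp_pos(),get_ft_force(),get_torque())
move_linear([555.1,34.9,170],feed=200);move_to([480,-200,175],[180,0,45]);print(get_t())
t=read_camera("top");s=read_camera("scene")
import pickle;pickle.dump((t,s),open("cam2.pkl","wb"))
cv2.imwrite("pics/c3.png",np.hstack([crop(t,218,192,40,50,10),crop(s,292,178,40,50,10)]))
```

```text
59.19849849563906 31.257201321423054
[554.84122061  35.00479378 124.92847145] [ 0.69846901  0.31013097 -0.10283822] [-0.05372549 -0.00176879  0.00326723]
24.2917
```

View pics/c3.png

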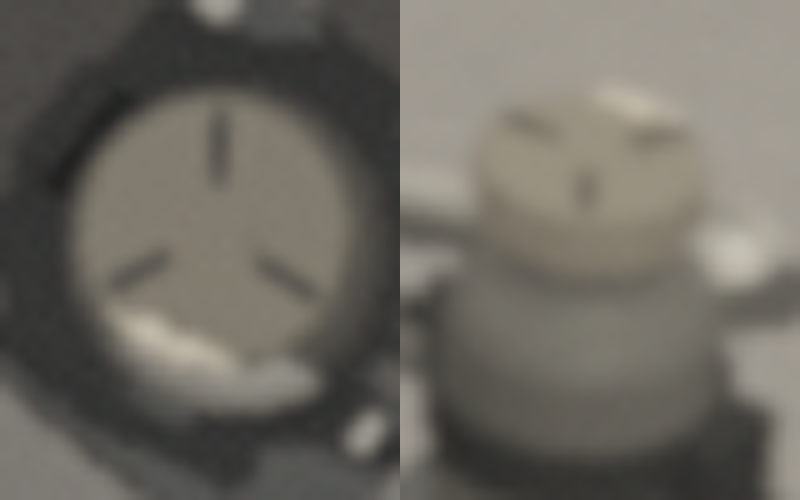

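Lid A went past the 15° binding point and down to a home height of about 125 mm. Its ribs sit about 84° clockwise of the starts, which is home within measuring error. I'll regrip and check that it is snug.

Run:
```python
from arm import *
move_to([555.1,34.9,160],[180,0,90]);move_linear([555.1,34.9,126],feed=120)
gripper_close(28);sleep(.1);print(get_width(),get_tcp_pos(),get_t())
p=get_tcp_pos();f0=get_ft_force();t0=get_torque();print(f0.round(2),t0.round(3))
for k in range(1,9):
    move_linear(p,[180,0,90-1.5*k],feed=30);t=get_torque()-t0
    print(k*1.5,get_tool_rot()[2].round(2),t.round(3),(get_ft_force()-f0).round(1),get_tau()[6].round(3))
    if t[2]>.3: break
print(get_t())
```

```text
58.73285335321358 [555.40368877  34.48844419 127.19674036] 26.275
[-3.8  -1.71  5.97] [-0.232  0.724  0.545]
1.5 88.55 [ 0.304 -0.122 -0.077] [ 2.4  2.5 -7. ] -0.56
3.0 87.08 [ 0.677 -0.079  0.246] [ 2.6  4.  -5.1] -0.93
4.5 85.55 [0.865 0.064 0.222] [ 1.2  5.3 -4.3] -0.89
6.0 83.99 [ 0.792 -0.117 -0.229] [ 0.9  4.3 -3.1] -0.47
7.5 82.51 [ 0.459 -0.027  0.2  ] [ 1.   2.6 -2.1] -0.866
9.0 81.03 [0.643 0.047 0.282] [ 0.4  3.6 -2.3] -0.999
10.5 79.52 [ 0.886 -0.384 -0.031] [ 1.2  4.8 -2.6] -0.639
12.0 78.06 [ 1.338 -0.566  0.093] [ 2.2  7.1 -3.2] -0.75
28.275
```

Torque climbs to about 0.8 Nm with the pads slipping, so the lid is snug and I'll stop twisting. I'll release it and reject the other lid.

Run:
```python
from arm import *;from vis import *;import pickle
d=pickle.load(open("cam1.pkl","rb"));t=d["top"]
a,b=at(t,215.5*.7,352*.7,45),at(t,211*.7,353*.7,4);print(a,b)
tx,ty=((a+b)/2)[:2]
open_jaws();move_linear([555.1,34.9,185],feed=200)
move_to([490.7,-382.5,70],[180,0,63]);
if move_linear([490.7,-382.5,1],feed=100,max_force=15): print("contact",get_tcp_pos())
gripper_close(26);print(get_width(),get_tcp_pos(),get_t())
move_linear([490.7,-382.5,240],feed=250)
move_to([tx,ty,200],[180,0,90]);print(get_width(),get_tcp_pos(),get_t())
if move_linear([tx,ty,8],feed=130,max_force=15): print("contact",get_tcp_pos())
print(get_tcp_pos());open_jaws();move_linear([tx,ty,200],feed=200)
move_to([400,400,250],[180,0,90]);print(get_t())
T=read_camera("top");s=read_camera("scene")
cv2.imwrite("pics/fin.png",np.vstack([np.hstack([crop(T,100,180,200,100,2),crop(T,218,192,40,20,10)]),np.hstack([crop(s,292,178,40,40,10),crop(s,340,180,100,100,4)])]))
cv2.imwrite("pics/finfull.png",cv2.resize(T["img"][:,:,::-1],(800,600)))
```

```text
[490.79390191 255.47779163  45.        ] [489.15183723 273.55502389   4.        ]
59.224944665874006 [ 491.05039901 -382.86434926    2.11978794] 31.9333
59.10432263884475 [490.59021599 263.31906141 200.2117728 ] 35.35
[490.48401256 264.77117376   8.72188512]
39.1833
```

View pics/fin.png

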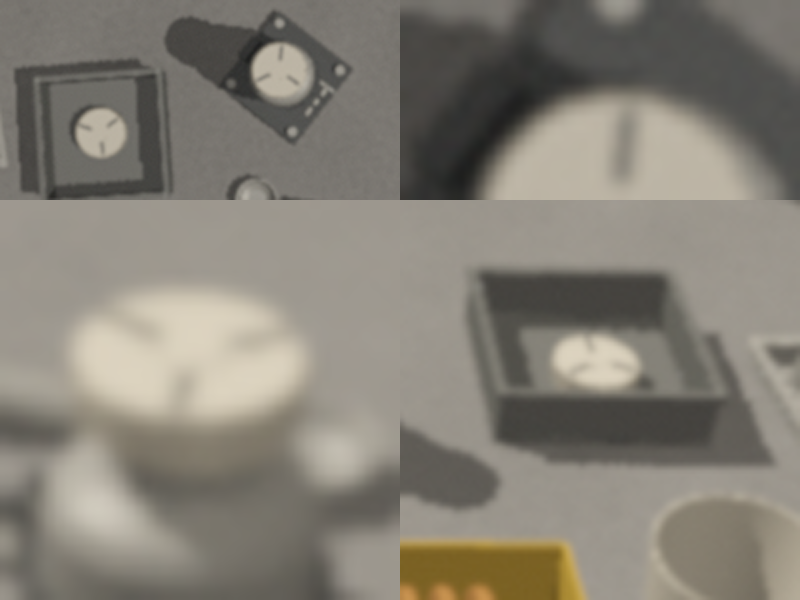

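View pics/finfull.png

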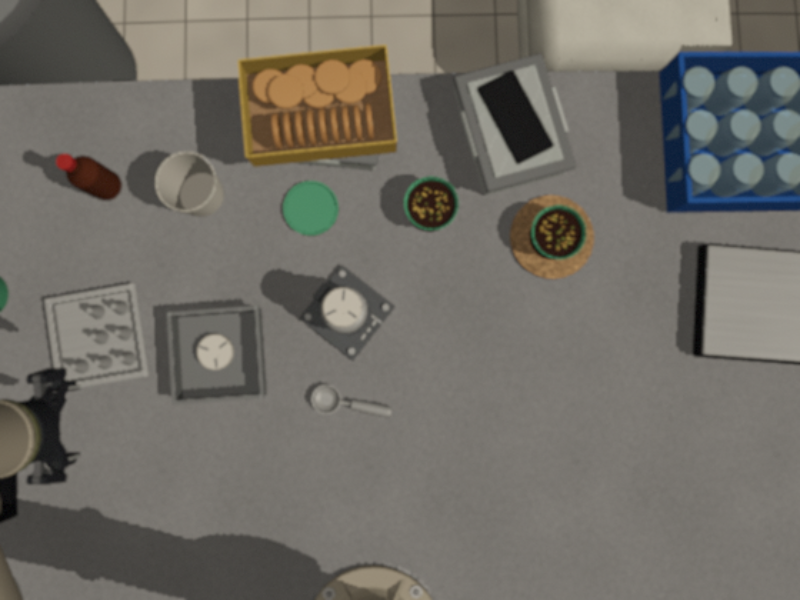

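The pictures show lid A level on the flask, lid B flat in the tub and everything else where it was.

Run:
```python
from workcell import *
print(get_ft_force(),get_t());print(job_done())
```

```text
[ 0.25992684 -0.14127636 -0.21969978] 39.2833
the job is handed in; nothing more can be done
None
```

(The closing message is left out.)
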